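# Find the tin that was not emptied and lock it away

## Robot

A 6-joint arm with a two-finger parallel gripper is mounted at the origin on a cart in front of the work surface, level with it; the furniture and walls round the work are solid. World frame = base frame: x ahead of the robot, y to its left, z up, the work surface at z = 0. Lengths are in m, angles in rad, forces in N, time in s.
With the tool pointing down it reaches from about 0.3 to 0.75 m from the base axis. Payload 8.5 kg.
Tool frame: the origin (TCP) lies midway between the tips of the shut fingers; the grasp point (between the pads) lies 19 mm behind it; z points along the fingers, y is the line along which they close (so a half turn about z gives the same grasp; the last joint's range is limited). The gripper opens to 88 mm and grips with 3 to 60 N. Pads are 18 mm wide; open, the fingers measure 123 mm over their backs; the gripper's body (75 mm by 187 mm) begins 45 mm behind the grasp point.
Start: joints at [0.983, 0.381, 1.297, -0, 1.464, -0.215], TCP at [0.2, 0.512, 0.239] pointing down, gripper open.
Joint ranges: [-3.11, 3.11], [-0.89, 2.33], [0.22, 2.48], [-1.42, 4.56], [0.17, 2.85], [-2.88, 2.88]. Speed limits (rad/s): [2.39, 2.39, 3.14, 3.14, 3.14, 3.14].

## Interface

Orientations are given as a unit quaternion [w, x, y, z].
In Python, from bench import observe, vision, hand_in, models gives the robot as it stands.
- The arm moves only by the tool drive_tool, never from a script. Its argument "moves" is a list of rows, each an object with "slide": the shift along the tool's x, y, z in mm, a list of three; "roll": the turn about the tool's z in rad; "fingers": the finger opening in mm, from 0 to 88.1. A call has 1 to 8 rows; each row is the pose to reach, as a shift and turn from the pose commanded when the call began, along the tool's axes at that moment; what a row does not reach only later rows make up. A row lasts 1/8 s, in which the tool goes at most 62.5 mm and 10.7 degrees, less where a joint would pass 70% of its speed; a pose out of reach is approached as far as the arm can. A call with a gripper value outside its range is refused whole. The fingers move at their own pace and stop on an object; the grip force is fixed at half the most. Time passes only in rows, so rows that repeat a pose let the fingers close. It gives the time, the measured TCP pose, the force, the opening and the grip force at its end, in the units of the state.
- observe(): the state, without advancing time (a new reading comes with each control period).
- vision.read_camera(name): name is "side" or "top" or "wrist"; returns (picture, depth): 400x640x3 uint8, red, green, blue; 400x640 float32, m along the optical axis (not along the pixel's ray), 0 where there is no reading.
- vision.camera_model(name): a dict with "camera_matrix" (3x3 intrinsics, pixels), "k1" (the pictures are not rectified: a ray, as slopes to the right and down, at radius r is drawn at 1 + k1 r^2 times it, then the intrinsics apply), "R" (3x3) and "t" (3): a world point X has camera coordinates R X + t. Camera axes: x right, y down, z forward; pixel columns grow to the right and rows downward; lengths in m; the calibration is good to about 2 mm. A picture is of the moment at which its call begins: read the wrist's pose just before it. camera_model takes no time and is no camera call; for the wrist camera it gives the pose at the moment of the call.
- hand_in(): hands the job in; it is judged then, once.
Trained networks look in the newest picture that a camera, given by its name, has taken for a name from the list of things; names that differ only in an ending like _2 or _b are one class to them, and where a whole thing is asked for, a point or a joint stands for the part that bears it (a point fixed in the world has none). Each returns a list of dicts, best first, with "score" (0 to 1); they miss things now and then, are a little off and sometimes report something else, mostly with a low value. They report only what shows in the picture. A call takes as long as a camera call. They do not tell look-alikes from the thing itself.
- models.boxes_of(camera, label): "rect" ([left, top, width, height] in pixels, round what is visible of it).
- models.trace(camera, label): "region" (400x640 bool, what is visible of it) and "rect" ([left, top, width, height] in pixels, round what is visible of it).
- models.mark_of(camera, label): "xy" ([column, row] in pixels: a listed point, or the origin of a listed thing).
The state is a dict: "time": time; "qpos": joint angles; "joint_velocities": joint speeds; "effort": joint torques, N m; "eef_pos": TCP position; "tool_rot": TCP orientation; "wrist_force": force on the tool from outside, world axes, zero at the start; "moment": the same for the moment, N m; "opening": opening from 0.0 (shut) to 1.0 (fully open); "grip_force": force on a finger pad.
Only numpy, scipy, OpenCV 4.12 (cv2) and the standard library are available. Lean on these libraries where they do the work, as an engineer would, in place of code of your own. Each camera call takes 0.05 s, during which the arm holds its last target. There are 200 camera calls.

## Task

These three lidded tins for things found in customers' pockets should all be empty by now, but one still has something loose inside, and only its rattle and weight tell which. Lift the tins and shake them to and fro a few times to find it, set that tin gently down in the front compartment of the open cash box and shut the lid fully. The two empty tins must stand in their tray at the end, and the other things on the counter stay where they are.

Things in the scene. Friction and masses are not known exactly. Their poses are not given: they have to be found in the camera images.
- tin_a_mid (a point): Tin A: closed round aluminium tin with a blue lid pressed on for good, 56 mm across, 46 mm high, no marks to tell it from the others; the point is its centre, 23 mm above its underside. Empty it weighs 70 to 115 g; the one tin with something in it weighs about 140 g more, and what is in it slides and knocks about when shaken. z is up; the tin may be turned any way.
- tin_b_mid (a point): Tin B: closed round aluminium tin with a blue lid pressed on for good, 56 mm across, 46 mm high, no marks to tell it from the others; the point is its centre, 23 mm above its underside. Empty it weighs 70 to 115 g; the one tin with something in it weighs about 140 g more, and what is in it slides and knocks about when shaken. z is up; the tin may be turned any way.
- tin_c_mid (a point): Tin C: closed round aluminium tin with a blue lid pressed on for good, 56 mm across, 46 mm high, no marks to tell it from the others; the point is its centre, 23 mm above its underside. Empty it weighs 70 to 115 g; the one tin with something in it weighs about 140 g more, and what is in it slides and knocks about when shaken. z is up; the tin may be turned any way.
- tray: Low black tray, 208 mm (its x) by 80 mm (its y), rim 9 mm high, fixed. Origin: centre of its underside. Its floor is 4 mm above the counter; three grey felt bays lie in a row along x, centred at x = -66, 0 and +66 mm, parted by 6 mm ribs, one tin in each. It is fixed to the counter.
- cash_box: Black steel cash box, 159 (its x) x 204 mm (y), walls 58 mm high, fixed, lid open. Origin: centre of its underside; -x is its lock side, facing the robot. The front compartment (local x -74 to +9 mm, y -98 to +98) is free but for banknotes 5.5 mm high at x -69 to -3, y -45 to +85; a tin in it leaves the lid free. Behind it a 30 mm high wall and four coin cups (60 x 48 mm), too small for a tin.
- cash_box_lid (a joint): Hinged lid of the cash box, rad: 0 shut, 1.83 leaning back against its stop (its start). The hinge line runs along the box's y at local x = +78, z = 60 mm. Light (0.3 kg) and free: pushed over the upright (1.57) it falls shut by itself. Open, its outer face looks away from the robot and its top edge stands about 205 mm above the counter.
- cash_box_lid_edge (a point): Middle of the lid's free edge, 155 mm from the hinge line; with the lid open it is the top, 210 mm above the counter and about 40 mm behind the hinge line. The lid is 204 mm long along this edge and 18 mm thick there.
- rubber_stamp: Bystander: rubber stamp with a black knob, 26 x 40 mm and 67 mm high, loose; leave it standing. Origin: centre of its underside.
- ink_pad: Bystander: flat blue ink pad tin, 58 x 92 x 18 mm, loose; leave it. Origin: centre of its underside.
- thread_spool_0: Bystander: spool of red thread standing on end, 29 mm across, 47 mm high, loose; leave it. Origin: centre of its underside.
- ticket_pad: Bystander: yellow ticket pad, 131 x 69 x 12 mm, loose; leave it. Origin: centre of its underside.
Things that resemble listed ones, but are neither listed nor needed, are in the scene too. Leave any orange look-alike of the part that bears tin_c_mid alone. Leave any red look-alike of the part that bears tin_b_mid alone.

How it is judged:
By the outcome, as a careful person would: the job done as asked, in the order asked, and still so for the second after the job is handed in, with the robot touching nothing.
It also fails if it takes over 70 s, if anything falls off the work surface, if the arm or the gripper's body presses on something with over 40 N, if the wrist force passes 120 N, or if a joint passes its speed limit or range.

## Working session

There is one attempt and no reset: what is moved stays moved. The work goes in short steps, Python scripts to look and compute and a tool call to move; the robot and the scene stay as the last step left them, time stands still between calls to the robot, and variables do not carry over. Pictures are saved under pics/ and viewed, at most 10 in all, crops included, and the job is handed in when it is done.

Besides the shell and the picture viewer there is one more tool, called by a JSON object that holds its "fn" and its "kwargs". drive_tool: Moves the arm, as the interface text tells. Its arguments: {"type":"object","properties":{"moves":{"type":"array"}},"required":["moves"]}

```bash
mkdir -p pics; cat > h.py <<'E'
import numpy as np, cv2
from bench import observe, vision, models
def unproj(cam,u,v,d,m=None):
    m=m or vision.camera_model(cam);K=np.array(m["camera_matrix"]);k=m["k1"]
    x=(u-K[0,2])/K[0,0];y=(v-K[1,2])/K[1,1];a,b=x,y
    for _ in range(20):
        s=1+k*(a*a+b*b);a,b=x/s,y/s
    p=np.stack([a*d,b*d,d*np.ones_like(a)],-1)
    return (p-np.array(m["t"]))@np.array(m["R"])
E
python3 - <<'E'
from h import *
s=observe();print(s)
for c in("top","side"):
    p,d=vision.read_camera(c);cv2.imwrite(f"pics/{c}0.png",p[:,:,::-1]);np.save(c+"d.npy",d)
    for l in("tin_a_mid","tray","cash_box","cash_box_lid","rubber_stamp","ink_pad","thread_spool_0","ticket_pad"):
        for r in models.trace(c,l):
            if r["score"]<.3: continue
            v,u=np.nonzero(r["region"]&(d>0));P=unproj(c,u.astype(float),v.astype(float),d[v,u])
            top=P[P[:,2]>np.percentile(P[:,2],90)-.006]
            rr=cv2.minAreaRect((P[:,:2]*1000).astype(np.float32))
            print(c,l,round(r["score"],2),np.array(r["rect"]).round(),"topmean",top.mean(0).round(3),"rect",np.round(rr[0]),np.round(rr[1]),round(rr[2]),"rgb",p[v,u].mean(0).round())
E
```

```text
{'time': 0.0, 'qpos': array([ 9.82686324e-01,  3.81169682e-01,  1.29824036e+00,  1.67067918e-05,
        1.46356008e+00, -2.15321939e-01]), 'joint_velocities': array([ 0.00220792, -0.00141621,  0.00160444,  0.00030961, -0.00094898,
       -0.00029455]), 'effort': array([-7.99834174e-05, -4.37922084e+01, -2.24559975e+01,  7.13261194e-02,
        3.51994636e-02, -1.23756877e-04]), 'eef_pos': array([0.20017506, 0.51199224, 0.23815877]), 'tool_rot': array([-2.76937817e-04,  1.85317439e-01,  9.82678468e-01, -6.30658509e-04]), 'wrist_force': array([-0.33857538, -0.73123306, -0.39134763]), 'moment': array([-0.01001054, -0.01743299, -0.02879045]), 'grip_force': 0.0, 'opening': 0.9981448094872662}
top tin_a_mid 0.64 [340. 231.  20.  19.] topmean [0.408 0.206 0.05 ] rect [407. 206.] [54. 51.] 44 rgb [ 62. 117. 180.]
top tray 0.87 [339. 182.  27.  75.] topmean [0.467 0.204 0.007] rect [473. 203.] [ 80. 202.] 89 rgb [115. 110. 104.]
top tray 0.7 [344. 186.  18.  17.] topmean [0.538 0.209 0.05 ] rect [538. 209.] [50. 50.] 43 rgb [ 65. 122. 187.]
top cash_box_lid 0.77 [208. 167.  92.  38.] topmean
[... 967 characters left out ...]
.  60.] topmean [0.523 0.206 0.005] rect [476. 206.] [ 78. 207.] 89 rgb [101.  96.  92.]
side cash_box 0.64 [317. 157. 109.  64.] topmean [0.571 0.448 0.209] rect [-25. 704.] [ 277. 1420.] 62 rgb [57. 54. 50.]
side cash_box_lid 0.81 [328. 160.  96.  49.] topmean [0.572 0.446 0.209] rect [  0. 629.] [ 218. 1299.] 71 rgb [60. 57. 53.]
side ink_pad 0.4 [178. 179.  17.   6.] topmean [ 0.382 -0.04   0.016] rect [383. -38.] [50. 13.] 71 rgb [81. 79. 95.]
side thread_spool_0 0.7 [271. 260.  15.  23.] topmean [0.692 0.205 0.047] rect [677. 203.] [57. 27.] 6 rgb [198. 178. 158.]
side ticket_pad 0.95 [415. 177.  44.  41.] topmean [0.496 0.636 0.011] rect [490. 638.] [130.  80.] 18 rgb [238. 231. 171.]
```

```bash
python3 - <<'E'
import cv2,numpy as np
a=cv2.imread("pics/top0.png")[110:290,140:500];b=cv2.imread("pics/side0.png")[120:320,120:500]
a=cv2.resize(a,(600,300));b=cv2.resize(b,(570,300));b=np.pad(b,((0,0),(0,30),(0,0)))
cv2.imwrite("pics/both.png",np.vstack([a,b]))
from h import *
d=np.load("topd.npy");v,u=np.mgrid[0:400,0:640];P=unproj("top",u.astype(float),v.astype(float),d).reshape(-1,3)
P=P[d.ravel()>0]
# box footprint: points within region, height 50-75mm
q=P[(P[:,2]>.045)&(P[:,2]<.075)&(P[:,0]>.3)&(P[:,0]<.62)&(P[:,1]>.28)&(P[:,1]<.6)]
r=cv2.minAreaRect((q[:,:2]*1000).astype(np.float32));print(r,cv2.boxPoints(r),len(q))
q=P[(P[:,2]>.17)&(P[:,0]>.4)&(P[:,1]>.28)&(P[:,1]<.6)&(P[:,2]<.23)&(P[:,0]<.7)]
r=cv2.minAreaRect((q[:,:2]*1000).astype(np.float32));print(r,cv2.boxPoints(r))
q=P[(P[:,2]>.04)&(P[:,2]<.06)&(P[:,0]>.36)&(P[:,0]<.6)&(P[:,1]>.16)&(P[:,1]<.25)]
for x0 in(.408,.473,.538):
  t=q[abs(q[:,0]-x0)<.032];print(x0,t.mean(0),cv2.minEnclosingCircle((t[:,:2]*1000).astype(np.float32)))
q=P[(P[:,2]>.012)&(P[:,0]>.25)&(P[:,0]<.9)&(P[:,1]>-.3)&(P[:,1]<.8)]
E
```

```text
((491.53643798828125, 402.54827880859375), (222.16506958007812, 273.96112060546875), 7.744355201721191) [[363.00848 523.3107 ]
 [399.92566 251.84834]
 [620.0644  281.78583]
 [583.1472  553.2482 ]] 476
((565.2670288085938, 448.7183837890625), (28.7484188079834, 205.59268188476562), 8.00166130065918) [[536.7233  548.513  ]
 [565.3422  344.92194]
 [593.8107  348.92377]
 [565.19183 552.51483]]
0.408 [0.40788734 0.20593141 0.04948192] ((407.886474609375, 205.61767578125), 27.69287109375)
0.473 [0.47314912 0.2053003  0.04937999] ((473.2442932128906, 204.54981994628906), 27.825746536254883)
0.538 [0.53981935 0.20784311 0.04943089] ((540.3469848632812, 207.7696990966797), 27.761335372924805)
```

View pics/both.png

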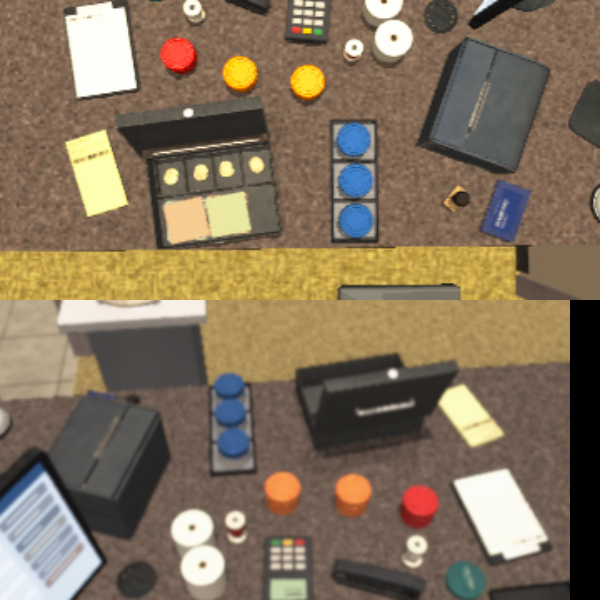

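The crops show the three blue tins in the tray (lower tin at about (355,220), upper at (353,140)), and the open cash box on the left. The red and orange look-alikes are behind them. I'll go above the far tin first.

```bash
cat > go.py <<'E'
import sys
from h import *
from scipy.spatial.transform import Rotation as R
# usage: go.py x y z yawdeg(world angle of tool y, mod 180)
def go(x,y,z,yaw):
    s=observe();w=s["tool_rot"];r=R.from_quat([w[1],w[2],w[3],w[0]]);M=r.as_matrix()
    d=(np.array([x,y,z])-s["eef_pos"])@M*1000
    cur=np.degrees(np.arctan2(M[1,1],M[0,1]));e=(yaw-cur+90)%180-90
    print("slide",d.round(),"roll",round(-np.radians(e),3),"dist",np.linalg.norm(d).round(),"F",s["wrist_force"].round(2),"eef",s["eef_pos"].round(4),"grip",round(s["grip_force"],1),"open",round(s["opening"]*88.1,1),"q6",s["qpos"].round(2),"t",s["time"])
go(*map(float,sys.argv[1:5]))
E
python3 go.py .540 .2075 .15 90
```

```text
slide [-427. -160.   89.] roll -0.373 dist 465.0 F [ 0.27  0.41 -0.56] eef [0.2003 0.5122 0.2388] grip 0.0 open 88.3 q6 [ 0.98  0.38  1.3  -0.    1.46 -0.22] t 0.9
```

{"fn": "drive_tool", "kwargs": {"moves": [{"slide":[-427,-160,89],"roll":-0.373,"fingers":88},{"slide":[-427,-160,89],"roll":-0.373,"fingers":88},{"slide":[-427,-160,89],"roll":-0.373,"fingers":88},{"slide":[-427,-160,89],"roll":-0.373,"fingers":88},{"slide":[-427,-160,89],"roll":-0.373,"fingers":88},{"slide":[-427,-160,89],"roll":-0.373,"fingers":88},{"slide":[-427,-160,89],"roll":-0.373,"fingers":88},{"slide":[-427,-160,89],"roll":-0.373,"fingers":88}]}}

```text
time: 1.9
eef_pos: [0.5414, 0.2055, 0.1491]
tool_rot: [-0.0, 0.001, 1.0, -0.0]
wrist_force: [-0.2, 0.3, -0.5]
opening: 0.997
grip_force: 0.0
```

```bash
python3 - <<'E'
from h import *
m=vision.camera_model("wrist");p,d=vision.read_camera("wrist");cv2.imwrite("pics/w1.png",p[:,:,::-1])
v,u=np.mgrid[0:400,0:640];P=unproj("wrist",u.astype(float),v.astype(float),d,m)
blue=(p[...,2]>100)&(p[...,2]>p[...,0].astype(int)+50)&(d>0)&(P[...,2]>.035)&(P[...,2]<.065)
n,l,st,c=cv2.connectedComponentsWithStats(blue.astype(np.uint8))
for i in range(1,n):
    if st[i,4]>800:
        Q=P[l==i];print(st[i],Q.mean(0).round(4),cv2.minEnclosingCircle((Q[:,:2]*1000).astype(np.float32)),np.percentile(Q[:,2],[5,50,95]).round(4))
E
python3 go.py .540 .2075 .016 90
```

```text
[ 283    0   71   76 4385] [0.41   0.2044 0.0492] ((409.9330749511719, 204.01296997070312), 27.38676643371582) [0.0476 0.0493 0.0508]
[ 285   90   66   67 3451] [0.4737 0.2037 0.0493] ((474.63824462890625, 203.66192626953125), 27.020702362060547) [0.0479 0.0493 0.0507]
[ 291  174   62   58 2783] [0.5404 0.2066 0.0493] ((541.2413330078125, 206.64117431640625), 27.361520767211914) [0.048  0.0493 0.0506]
slide [  4.   5. 132.] roll -0.004 dist 132.0 F [ 0.6  -2.75 -0.35] eef [0.5438 0.203  0.1481] grip 0.0 open 88.1 q6 [ 0.15  0.51  1.35 -0.    1.28 -1.41] t 1.95
```

View pics/w1.png

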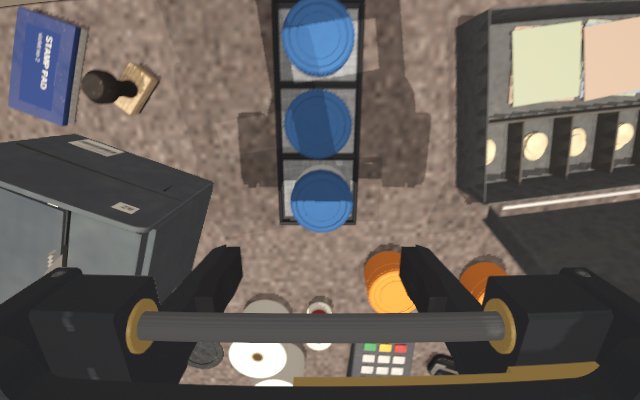

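The wrist view shows the tins at (318,35), (318,122) and (321,200), and a big closed box at left with its corner at (210,185). I'll check clearance of the gripper body to that box.

```bash
python3 - <<'E'
from h import *
for c in("top","side"):
    d=np.load(c+"d.npy");v,u=np.mgrid[0:400,0:640];P=unproj(c,u.astype(float),v.astype(float),d)[d>0]
    for x0 in np.arange(.36,.64,.04):
        q=P[(abs(P[:,0]-x0)<.02)&(P[:,2]>.06)&(P[:,2]<.3)&(P[:,1]<.15)&(P[:,1]>-.1)]
        if len(q): print(c,x0.round(2),"maxy",q[:,1].max().round(3),"z at edge",q[q[:,1]>q[:,1].max()-.01][:,2].max().round(3))
E
python3 go.py .541 .2066 .017 90
```

```text
top 0.44 maxy 0.047 z at edge 0.068
top 0.48 maxy 0.017 z at edge 0.133
top 0.52 maxy 0.098 z at edge 0.133
top 0.56 maxy 0.096 z at edge 0.131
top 0.6 maxy 0.082 z at edge 0.133
top 0.64 maxy 0.066 z at edge 0.132
side 0.44 maxy 0.045 z at edge 0.066
side 0.48 maxy 0.009 z at edge 0.131
side 0.52 maxy 0.098 z at edge 0.129
side 0.56 maxy 0.097 z at edge 0.13
side 0.6 maxy 0.082 z at edge 0.13
side 0.64 maxy 0.067 z at edge 0.13
slide [  3.   4. 131.] roll -0.004 dist 131.0 F [ 0.6  -2.75 -0.35] eef [0.5438 0.203  0.1481] grip 0.0 open 88.1 q6 [ 0.15  0.51  1.35 -0.    1.28 -1.41] t 1.95
```

{"fn": "drive_tool", "kwargs": {"moves": [{"slide":[-1,-1,40],"roll":0,"fingers":88},{"slide":[-1,-1,80],"roll":0,"fingers":88},{"slide":[-1,-1,110],"roll":0,"fingers":88},{"slide":[-1,-1,125],"roll":0,"fingers":88},{"slide":[-1,-1,133],"roll":0,"fingers":88},{"slide":[-1,-1,133],"roll":0,"fingers":88},{"slide":[-1,-1,133],"roll":0,"fingers":50},{"slide":[-1,-1,133],"roll":0,"fingers":50}]}}

```text
time: 2.95
eef_pos: [0.541, 0.2068, 0.0175]
tool_rot: [0.001, -0.0, 1.0, 0.0]
wrist_force: [0.6, 0.5, -0.3]
opening: 0.796
grip_force: 0.0
```

{"fn": "drive_tool", "kwargs": {"moves": [{"slide":[0,0,0],"roll":0,"fingers":50},{"slide":[0,0,0],"roll":0,"fingers":50},{"slide":[0,0,0],"roll":0,"fingers":50}]}}

```text
time: 3.32
eef_pos: [0.5408, 0.2067, 0.017]
tool_rot: [0.0, -0.0, 1.0, 0.0]
wrist_force: [-1.3, 1.6, 3.5]
opening: 0.634
grip_force: 30.0
```

Gripped (55.9 mm). Lift slowly and shake.

{"fn": "drive_tool", "kwargs": {"moves": [{"slide":[0,0,-15],"roll":0,"fingers":50},{"slide":[0,0,-45],"roll":0,"fingers":50},{"slide":[0,0,-90],"roll":0,"fingers":50},{"slide":[0,0,-120],"roll":0,"fingers":50},{"slide":[0,0,-133],"roll":0,"fingers":50},{"slide":[0,0,-133],"roll":0,"fingers":50},{"slide":[0,0,-133],"roll":0,"fingers":50},{"slide":[0,0,-133],"roll":0,"fingers":50}]}}

```text
time: 4.32
eef_pos: [0.5403, 0.2066, 0.1486]
tool_rot: [-0.001, -0.0, 1.0, -0.0]
wrist_force: [0.4, -0.3, -2.0]
opening: 0.64
grip_force: 30.0
```

{"fn": "drive_tool", "kwargs": {"moves": [{"slide":[25,0,0],"roll":0,"fingers":50},{"slide":[-25,0,0],"roll":0,"fingers":50},{"slide":[25,0,0],"roll":0,"fingers":50},{"slide":[-25,0,0],"roll":0,"fingers":50},{"slide":[25,0,0],"roll":0,"fingers":50},{"slide":[-25,0,0],"roll":0,"fingers":50},{"slide":[25,0,0],"roll":0,"fingers":50},{"slide":[0,0,0],"roll":0,"fingers":50}]}}

```text
time: 5.32
eef_pos: [0.5346, 0.2066, 0.1465]
tool_rot: [-0.006, -0.001, 1.0, -0.001]
wrist_force: [2.3, -1.3, -2.3]
opening: 0.637
grip_force: 30.0
```

{"fn": "drive_tool", "kwargs": {"moves": [{"slide":[0,0,0],"roll":0,"fingers":50},{"slide":[0,0,0],"roll":0,"fingers":50},{"slide":[0,0,0],"roll":0,"fingers":50},{"slide":[0,0,0],"roll":0,"fingers":50}]}}

```text
time: 5.82
eef_pos: [0.5406, 0.2067, 0.1499]
tool_rot: [0.0, -0.0, 1.0, 0.0]
wrist_force: [0.5, -0.2, -2.9]
opening: 0.632
grip_force: 30.0
```

```bash
cat > wt.py <<'E'
from h import *
F=[]
for i in range(5):
    F.append(observe()["wrist_force"]); vision.read_camera("top")
F=np.array(F);print(F.round(2),F.mean(0).round(2))
E
python3 wt.py; python3 go.py .541 .2066 .017 90
```

```text
[[ 0.53 -0.21 -2.94]
 [ 0.03  0.16 -2.46]
 [ 0.87  0.06 -2.14]
 [-0.15 -0.16 -2.53]
 [-0.18  0.61 -2.23]] [ 0.22  0.09 -2.46]
slide [ -0.  -0. 133.] roll 0.0 dist 133.0 F [ 0.16  0.36 -2.5 ] eef [0.5407 0.2067 0.1498] grip 30.0 open 55.6 q6 [ 0.16  0.51  1.36 -0.    1.28 -1.41] t 6.075
```

Net about 2.0 N, so roughly 210 g: this looks like the loaded one. I'll do a slower, fuller shake, then put it back and compare it with the others as asked.

{"fn": "drive_tool", "kwargs": {"moves": [{"slide":[25,0,0],"roll":0,"fingers":50},{"slide":[25,0,0],"roll":0,"fingers":50},{"slide":[-25,0,0],"roll":0,"fingers":50},{"slide":[-25,0,0],"roll":0,"fingers":50},{"slide":[25,0,0],"roll":0,"fingers":50},{"slide":[25,0,0],"roll":0,"fingers":50},{"slide":[-25,0,0],"roll":0,"fingers":50},{"slide":[0,0,0],"roll":0,"fingers":50}]}}

```text
time: 7.08
eef_pos: [0.545, 0.2063, 0.1492]
tool_rot: [0.002, 0.001, 1.0, 0.0]
wrist_force: [-1.1, 0.5, -2.3]
opening: 0.631
grip_force: 30.0
```

{"fn": "drive_tool", "kwargs": {"moves": [{"slide":[0,0,0],"roll":0,"fingers":50},{"slide":[0,0,40],"roll":0,"fingers":50},{"slide":[0,0,80],"roll":0,"fingers":50},{"slide":[0,0,110],"roll":0,"fingers":50},{"slide":[0,0,122],"roll":0,"fingers":50},{"slide":[0,0,129],"roll":0,"fingers":50},{"slide":[0,0,133],"roll":0,"fingers":50},{"slide":[0,0,133],"roll":0,"fingers":50}]}}

```text
time: 8.07
eef_pos: [0.5411, 0.2067, 0.0174]
tool_rot: [0.001, -0.0, 1.0, 0.0]
wrist_force: [0.4, -0.3, -1.6]
opening: 0.632
grip_force: 30.0
```

{"fn": "drive_tool", "kwargs": {"moves": [{"slide":[0,0,0],"roll":0,"fingers":88},{"slide":[0,0,0],"roll":0,"fingers":88},{"slide":[0,0,0],"roll":0,"fingers":88},{"slide":[0,0,-30],"roll":0,"fingers":88},{"slide":[0,0,-70],"roll":0,"fingers":88},{"slide":[30,3,-75],"roll":0,"fingers":88},{"slide":[67,3,-75],"roll":0,"fingers":88},{"slide":[67,3,-75],"roll":0,"fingers":88}]}}

```text
time: 9.07
eef_pos: [0.4718, 0.2098, 0.0921]
tool_rot: [-0.001, -0.001, 1.0, -0.0]
wrist_force: [0.6, 0.2, -0.1]
opening: 1.0
grip_force: 0.0
```

```bash
python3 go.py .474 .2045 .017 90
```

```text
slide [-2. -5. 75.] roll 0.001 dist 75.0 F [ 0.56  0.22 -0.08] eef [0.4718 0.2098 0.0921] grip 0.0 open 88.1 q6 [ 0.19  0.48  1.61  0.    1.05 -1.38] t 9.075
```

{"fn": "drive_tool", "kwargs": {"moves": [{"slide":[0,-5,30],"roll":0,"fingers":88},{"slide":[0,-5,55],"roll":0,"fingers":88},{"slide":[0,-5,69],"roll":0,"fingers":88},{"slide":[0,-5,75],"roll":0,"fingers":88},{"slide":[0,-5,75],"roll":0,"fingers":50},{"slide":[0,-5,75],"roll":0,"fingers":50},{"slide":[0,-5,75],"roll":0,"fingers":50},{"slide":[0,-5,75],"roll":0,"fingers":50}]}}

```text
time: 10.07
eef_pos: [0.4739, 0.2047, 0.0172]
tool_rot: [0.0, -0.0, 1.0, 0.0]
wrist_force: [-0.9, 0.3, 2.8]
opening: 0.635
grip_force: 30.0
```

{"fn": "drive_tool", "kwargs": {"moves": [{"slide":[0,0,0],"roll":0,"fingers":50},{"slide":[0,0,-15],"roll":0,"fingers":50},{"slide":[0,0,-45],"roll":0,"fingers":50},{"slide":[0,0,-90],"roll":0,"fingers":50},{"slide":[0,0,-120],"roll":0,"fingers":50},{"slide":[0,0,-133],"roll":0,"fingers":50},{"slide":[0,0,-133],"roll":0,"fingers":50},{"slide":[0,0,-133],"roll":0,"fingers":50}]}}

```text
time: 11.08
eef_pos: [0.4732, 0.2045, 0.1486]
tool_rot: [-0.001, -0.0, 1.0, -0.0]
wrist_force: [-0.2, 0.9, -0.5]
opening: 0.63
grip_force: 30.0
```

{"fn": "drive_tool", "kwargs": {"moves": [{"slide":[25,0,0],"roll":0,"fingers":50},{"slide":[25,0,0],"roll":0,"fingers":50},{"slide":[-25,0,0],"roll":0,"fingers":50},{"slide":[-25,0,0],"roll":0,"fingers":50},{"slide":[25,0,0],"roll":0,"fingers":50},{"slide":[25,0,0],"roll":0,"fingers":50},{"slide":[-25,0,0],"roll":0,"fingers":50},{"slide":[-25,0,0],"roll":0,"fingers":50}]}}

```text
time: 12.08
eef_pos: [0.5016, 0.2044, 0.1493]
tool_rot: [0.001, 0.0, 1.0, 0.0]
wrist_force: [-0.2, -0.1, -2.0]
opening: 0.633
grip_force: 30.0
```

{"fn": "drive_tool", "kwargs": {"moves": [{"slide":[50,0,0],"roll":0,"fingers":50},{"slide":[50,0,0],"roll":0,"fingers":50},{"slide":[0,0,0],"roll":0,"fingers":50},{"slide":[0,0,0],"roll":0,"fingers":50},{"slide":[25,0,0],"roll":0,"fingers":50},{"slide":[25,0,0],"roll":0,"fingers":50},{"slide":[25,0,0],"roll":0,"fingers":50},{"slide":[25,0,0],"roll":0,"fingers":50}]}}

```text
time: 13.08
eef_pos: [0.4743, 0.2047, 0.1498]
tool_rot: [0.0, -0.0, 1.0, 0.0]
wrist_force: [0.9, -0.2, -0.8]
opening: 0.636
grip_force: 30.0
```

```bash
python3 wt.py; python3 go.py .474 .2045 .017 90
```

```text
[[ 0.85 -0.17 -0.84]
 [ 0.46  0.53 -0.93]
 [-0.27  0.88 -1.02]
 [-0.06  0.1  -0.94]
 [ 0.04  0.7  -0.89]] [ 0.21  0.41 -0.92]
slide [ -0.  -0. 133.] roll 0.0 dist 133.0 F [-1.11 -0.13 -1.27] eef [0.4739 0.2046 0.1497] grip 30.0 open 55.6 q6 [ 0.18  0.41  1.53  0.    1.2  -1.39] t 13.325
```

This one weighs about 0.9 N, so it's empty. Put it back, then the near tin.

{"fn": "drive_tool", "kwargs": {"moves": [{"slide":[0,0,50],"roll":0,"fingers":50},{"slide":[0,0,95],"roll":0,"fingers":50},{"slide":[0,0,118],"roll":0,"fingers":50},{"slide":[0,0,128],"roll":0,"fingers":50},{"slide":[0,0,133],"roll":0,"fingers":50},{"slide":[0,0,133],"roll":0,"fingers":50},{"slide":[0,0,133],"roll":0,"fingers":88},{"slide":[0,0,133],"roll":0,"fingers":88}]}}

```text
time: 14.32
eef_pos: [0.474, 0.2047, 0.0172]
tool_rot: [0.001, -0.0, 1.0, 0.0]
wrist_force: [-0.1, -0.5, -0.1]
opening: 0.84
grip_force: 0.0
```

{"fn": "drive_tool", "kwargs": {"moves": [{"slide":[0,0,0],"roll":0,"fingers":88},{"slide":[0,0,-30],"roll":0,"fingers":88},{"slide":[0,0,-65],"roll":0,"fingers":88},{"slide":[30,0,-75],"roll":0,"fingers":88},{"slide":[65,0,-65],"roll":0,"fingers":88},{"slide":[65,0,-30],"roll":0,"fingers":88},{"slide":[65,0,-8],"roll":0,"fingers":88},{"slide":[65,0,0],"roll":0,"fingers":88}]}}

```text
time: 15.32
eef_pos: [0.4083, 0.2046, 0.016]
tool_rot: [-0.001, -0.0, 1.0, -0.0]
wrist_force: [1.0, 0.0, -0.2]
opening: 0.998
grip_force: 0.0
```

{"fn": "drive_tool", "kwargs": {"moves": [{"slide":[0,0,0],"roll":0,"fingers":50},{"slide":[0,0,0],"roll":0,"fingers":50},{"slide":[0,0,0],"roll":0,"fingers":50},{"slide":[0,0,0],"roll":0,"fingers":50},{"slide":[0,0,0],"roll":0,"fingers":50},{"slide":[0,0,-15],"roll":0,"fingers":50},{"slide":[0,0,-45],"roll":0,"fingers":50},{"slide":[0,0,-90],"roll":0,"fingers":50}]}}

```text
time: 16.32
eef_pos: [0.408, 0.2045, 0.107]
tool_rot: [-0.001, -0.0, 1.0, -0.0]
wrist_force: [0.3, -0.3, -1.3]
opening: 0.634
grip_force: 30.0
```

{"fn": "drive_tool", "kwargs": {"moves": [{"slide":[0,0,-30],"roll":0,"fingers":50},{"slide":[0,0,-43],"roll":0,"fingers":50},{"slide":[25,0,-43],"roll":0,"fingers":50},{"slide":[25,0,-43],"roll":0,"fingers":50},{"slide":[-25,0,-43],"roll":0,"fingers":50},{"slide":[-25,0,-43],"roll":0,"fingers":50},{"slide":[25,0,-43],"roll":0,"fingers":50},{"slide":[25,0,-43],"roll":0,"fingers":50}]}}

```text
time: 17.32
eef_pos: [0.3807, 0.2045, 0.149]
tool_rot: [-0.002, -0.001, 1.0, -0.0]
wrist_force: [0.7, -0.1, 0.0]
opening: 0.636
grip_force: 30.0
```

{"fn": "drive_tool", "kwargs": {"moves": [{"slide":[-50,0,0],"roll":0,"fingers":50},{"slide":[-50,0,0],"roll":0,"fingers":50},{"slide":[0,0,0],"roll":0,"fingers":50},{"slide":[0,0,0],"roll":0,"fingers":50},{"slide":[-25,0,0],"roll":0,"fingers":50},{"slide":[-25,0,0],"roll":0,"fingers":50},{"slide":[-25,0,0],"roll":0,"fingers":50},{"slide":[-25,0,0],"roll":0,"fingers":50}]}}

```text
time: 18.32
eef_pos: [0.4082, 0.2047, 0.1497]
tool_rot: [-0.0, -0.0, 1.0, -0.0]
wrist_force: [0.3, 0.1, -1.0]
opening: 0.637
grip_force: 30.0
```

```bash
python3 wt.py; python3 go.py .409 .2045 .017 90
```

```text
[[ 0.3   0.06 -1.02]
 [-0.32 -0.3  -0.76]
 [-0.06  0.01 -1.1 ]
 [-0.48 -0.16 -1.06]
 [ 0.56  0.06 -1.55]] [ 0.   -0.07 -1.1 ]
slide [ -0.  -0. 133.] roll 0.0 dist 133.0 F [-0.15  0.31 -0.41] eef [0.4085 0.2047 0.1498] grip 30.0 open 55.7 q6 [ 0.2   0.32  1.69  0.    1.14 -1.37] t 18.575
```

Also empty, so the far tin is the loaded one. Put this back and fetch the far tin.

{"fn": "drive_tool", "kwargs": {"moves": [{"slide":[0,0,50],"roll":0,"fingers":50},{"slide":[0,0,95],"roll":0,"fingers":50},{"slide":[0,0,118],"roll":0,"fingers":50},{"slide":[0,0,128],"roll":0,"fingers":50},{"slide":[0,0,133],"roll":0,"fingers":50},{"slide":[0,0,133],"roll":0,"fingers":50},{"slide":[0,0,133],"roll":0,"fingers":88},{"slide":[0,0,133],"roll":0,"fingers":88}]}}

```text
time: 19.58
eef_pos: [0.409, 0.2047, 0.0172]
tool_rot: [0.001, -0.0, 1.0, 0.0]
wrist_force: [0.4, 0.5, -0.6]
opening: 0.839
grip_force: 0.0
```

{"fn": "drive_tool", "kwargs": {"moves": [{"slide":[0,0,0],"roll":0,"fingers":88},{"slide":[0,0,-30],"roll":0,"fingers":88},{"slide":[0,0,-75],"roll":0,"fingers":88},{"slide":[-40,1,-90],"roll":0,"fingers":88},{"slide":[-90,2,-90],"roll":0,"fingers":88},{"slide":[-132,2,-85],"roll":0,"fingers":88},{"slide":[-132,2,-70],"roll":0,"fingers":88},{"slide":[-132,2,-70],"roll":0,"fingers":88}]}}

```text
time: 20.58
eef_pos: [0.539, 0.2065, 0.0852]
tool_rot: [-0.002, -0.0, 1.0, -0.0]
wrist_force: [-0.7, 0.1, 0.7]
opening: 0.995
grip_force: 0.0
```

{"fn": "drive_tool", "kwargs": {"moves": [{"slide":[0,0,30],"roll":0,"fingers":88},{"slide":[0,0,55],"roll":0,"fingers":88},{"slide":[0,0,66],"roll":0,"fingers":88},{"slide":[0,0,70],"roll":0,"fingers":88},{"slide":[0,0,70],"roll":0,"fingers":50},{"slide":[0,0,70],"roll":0,"fingers":50},{"slide":[0,0,70],"roll":0,"fingers":50},{"slide":[0,0,70],"roll":0,"fingers":50}]}}

```text
time: 21.58
eef_pos: [0.5409, 0.2067, 0.0172]
tool_rot: [0.0, -0.0, 1.0, 0.0]
wrist_force: [-0.8, 0.3, 1.9]
opening: 0.633
grip_force: 30.0
```

{"fn": "drive_tool", "kwargs": {"moves": [{"slide":[0,0,0],"roll":0,"fingers":50},{"slide":[0,0,-15],"roll":0,"fingers":50},{"slide":[0,0,-50],"roll":0,"fingers":50},{"slide":[0,0,-100],"roll":0,"fingers":50},{"slide":[0,0,-150],"roll":0,"fingers":50},{"slide":[0,0,-163],"roll":0,"fingers":50},{"slide":[0,0,-163],"roll":0,"fingers":50},{"slide":[0,0,-163],"roll":0,"fingers":50}]}}

```text
time: 22.58
eef_pos: [0.5399, 0.2065, 0.1777]
tool_rot: [-0.002, -0.0, 1.0, -0.0]
wrist_force: [-0.4, 0.1, -2.0]
opening: 0.632
grip_force: 30.0
```

```bash
python3 - <<'E'
from h import *
# precise box: use wrist/top depth with yaw 8deg; rim heights 52..66mm, front wall & sides
p,d=vision.read_camera("top");print(observe()["wrist_force"])
v,u=np.mgrid[0:400,0:640];P=unproj("top",u.astype(float),v.astype(float),d)[d>0]
a=np.radians(8);o=np.array([.448,.432]);L=(P[:,:2]-o)@np.array([[np.cos(a),-np.sin(a)],[np.sin(a),np.cos(a)]])*1000;z=P[:,2]*1000
s=(abs(L[:,0])<100)&(abs(L[:,1])<125)
for nm,sel in(("front",(L[:,0]<-50)&(abs(L[:,1])<85)),("left",(L[:,1]>75)&(abs(L[:,0])<60)),("right",(L[:,1]<-75)&(abs(L[:,0])<60))):
    t=s&sel&(z>50)&(z<66);print(nm,t.sum(),np.percentile(L[t],[5,50,95],axis=0).round(1).tolist(),np.median(z[t]))
t=(abs(L[:,0]+36)<20)
for y in range(-90,100,15):
    k=t&(abs(L[:,1]-y)<7);print(y,np.median(z[k]).round(1) if k.any() else None,end="; ")
E
python3 go.py .437 .470 .18 98
```

```text
[ 0.45819801 -0.23193282 -2.59707401]
front 40 [[-71.9, -77.7], [-70.6, -3.8], [-69.4, 72.1]] 56.38058279538719
left 48 [[-53.3, 99.1], [-1.9, 100.2], [52.2, 101.6]] 56.242831892731466
right 23 [[-46.6, -99.5], [-1.3, -98.5], [55.3, -97.5]] 57.14184370563005
-90 1.0; -75 1.6; -60 1.6; -45 4.1; -30 5.4; -15 5.7; 0 5.1; 15 4.4; 30 6.2; 45 6.6; 60 5.5; 75 6.4; 90 3.9; slide [103. 263.  -2.] roll -0.139 dist 283.0 F [ 0.46 -0.23 -2.6 ] eef [0.54   0.2065 0.1778] grip 30.0 open 55.6 q6 [ 0.16  0.48  1.32 -0.    1.35 -1.41] t 22.625
```

{"fn": "drive_tool", "kwargs": {"moves": [{"slide":[50,0,0],"roll":0,"fingers":50},{"slide":[100,10,0],"roll":-0.03,"fingers":50},{"slide":[116,55,10],"roll":-0.06,"fingers":50},{"slide":[116,105,30],"roll":-0.1,"fingers":50},{"slide":[116,155,50],"roll":-0.14,"fingers":50},{"slide":[116,195,65],"roll":-0.14,"fingers":50},{"slide":[116,211,70],"roll":-0.14,"fingers":50},{"slide":[116,211,70],"roll":-0.14,"fingers":50}]}}

```text
time: 23.62
eef_pos: [0.4243, 0.4175, 0.1088]
tool_rot: [-0.001, -0.07, 0.998, -0.001]
wrist_force: [0.8, -0.1, -2.3]
opening: 0.636
grip_force: 30.0
```

```bash
python3 - <<'E'
from h import *
m=vision.camera_model("wrist");p,d=vision.read_camera("wrist");cv2.imwrite("pics/w2.png",p[:,:,::-1])
E
python3 go.py .424 .4175 .021 98
```

```text
slide [ 1.  1. 88.] roll 0.001 dist 88.0 F [ 0.01  0.09 -2.83] eef [0.4247 0.4169 0.1095] grip 30.0 open 55.8 q6 [ 0.58  0.58  1.36 -0.    1.21 -1.13] t 23.675
```

View pics/w2.png

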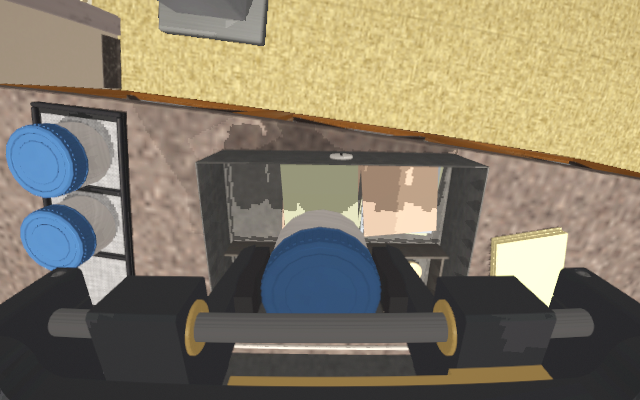

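The wrist view shows the held tin at (320,275) lined up with the green notes (columns 280–360), and the two empty tins standing in the tray. Descend gently.

{"fn": "drive_tool", "kwargs": {"moves": [{"slide":[0,0,30],"roll":0,"fingers":50},{"slide":[0,0,55],"roll":0,"fingers":50},{"slide":[0,0,72],"roll":0,"fingers":50},{"slide":[0,0,80],"roll":0,"fingers":50},{"slide":[0,0,85],"roll":0,"fingers":50},{"slide":[0,0,88],"roll":0,"fingers":50},{"slide":[0,0,89],"roll":0,"fingers":50},{"slide":[0,0,89],"roll":0,"fingers":50}]}}

```text
time: 24.68
eef_pos: [0.4248, 0.4177, 0.021]
tool_rot: [0.0, -0.07, 0.998, 0.0]
wrist_force: [0.8, 0.1, -1.7]
opening: 0.637
grip_force: 30.0
```

```bash
python3 wt.py; python3 go.py .424 .4175 .020 98
```

```text
[[ 0.8   0.09 -1.66]
 [ 0.46 -0.09 -2.57]
 [ 0.26 -0.17 -2.34]
 [-0.41  0.2  -1.88]
 [-0.89  1.   -2.73]] [ 0.04  0.21 -2.24]
slide [ 1. -0.  1.] roll 0.001 dist 1.0 F [-0.69  0.25 -2.5 ] eef [0.4247 0.4177 0.0209] grip 30.0 open 56.3 q6 [ 0.58  0.69  1.44 -0.    1.01 -1.13] t 24.925
```

Not yet touching; creep down 1–2 mm.

{"fn": "drive_tool", "kwargs": {"moves": [{"slide":[0,0,0.5],"roll":0,"fingers":50},{"slide":[0,0,1],"roll":0,"fingers":50},{"slide":[0,0,1],"roll":0,"fingers":50},{"slide":[0,0,1],"roll":0,"fingers":50}]}}

```text
time: 25.42
eef_pos: [0.4247, 0.4177, 0.0197]
tool_rot: [0.0, -0.07, 0.998, -0.0]
wrist_force: [1.0, -0.2, -1.4]
opening: 0.635
grip_force: 30.0
```

{"fn": "drive_tool", "kwargs": {"moves": [{"slide":[0,0,0.5],"roll":0,"fingers":50},{"slide":[0,0,1],"roll":0,"fingers":50},{"slide":[0,0,1],"roll":0,"fingers":50}]}}

```text
time: 25.8
eef_pos: [0.4246, 0.4177, 0.0187]
tool_rot: [-0.0, -0.07, 0.998, -0.0]
wrist_force: [-0.1, 0.7, -2.5]
opening: 0.627
grip_force: 30.0
```

{"fn": "drive_tool", "kwargs": {"moves": [{"slide":[0,0,0.5],"roll":0,"fingers":50},{"slide":[0,0,1],"roll":0,"fingers":50},{"slide":[0,0,1],"roll":0,"fingers":50}]}}

```text
time: 26.18
eef_pos: [0.4247, 0.4177, 0.0186]
tool_rot: [0.0, -0.07, 0.998, 0.0]
wrist_force: [-1.7, -2.6, 7.5]
opening: 0.635
grip_force: 30.0
```

```bash
python3 wt.py
```

```text
[[-1.73 -2.65  7.46]
 [-2.64 -2.26  7.64]
 [-3.35 -1.98  6.22]
 [-1.91 -2.32  7.2 ]
 [-2.58 -1.41  7.23]] [-2.44 -2.12  7.15]
```

Contact at about +7 N. Release and go up.

{"fn": "drive_tool", "kwargs": {"moves": [{"slide":[0,0,-0.5],"roll":0,"fingers":76},{"slide":[0,0,-0.5],"roll":0,"fingers":76},{"slide":[0,0,-0.5],"roll":0,"fingers":76},{"slide":[0,0,-30],"roll":0,"fingers":76},{"slide":[0,0,-80],"roll":0,"fingers":76},{"slide":[0,0,-140],"roll":0,"fingers":60},{"slide":[0,0,-200],"roll":0,"fingers":0},{"slide":[0,0,-255],"roll":0,"fingers":0}]}}

```text
time: 27.42
eef_pos: [0.4245, 0.4175, 0.275]
tool_rot: [0.0, -0.07, 0.998, 0.0]
wrist_force: [0.2, 0.7, 0.0]
opening: 0.549
grip_force: 0.0
```

```bash
python3 - <<'E'
from h import *
from scipy.spatial.transform import Rotation as R
for c in ("wrist","top"):
    m=vision.camera_model(c);p,d=vision.read_camera(c);cv2.imwrite(f"pics/{c}3.png",p[:,:,::-1])
    v,u=np.mgrid[0:400,0:640];P=unproj(c,u.astype(float),v.astype(float),d,m)
    k=(d>0)&(P[...,2]>.035)&(P[...,2]<.065)&(p[...,2]>p[...,0].astype(int)+40)&(P[...,1]>.3)&(P[...,1]<.55)&(P[...,0]<.5)
    Q=P[k];print(c,len(Q),Q.mean(0) if len(Q) else "",Q[:,2].std() if len(Q) else "")
    a=P[(d>0)&(P[...,2]>.15)&(P[...,2]<.23)&(P[...,1]>.34)&(P[...,1]<.41)&(P[...,0]>.53)&(P[...,0]<.66)]
    if len(a): print("lid near end: x max",np.percentile(a[:,0],[2,50,98]),"z",a[:,2].max())
E
python3 go.py .620 .374 .274 98
```

```text
wrist 1438 [0.42364622 0.41781918 0.05063327] 0.0012241426539038116
lid near end: x max [0.5676126  0.58016218 0.58654054] z 0.2140019212682999
top 0  
lid near end: x max [0.56508415 0.57541138 0.58865413] z 0.21676118850980577
slide [-186.  -71.    7.] roll 0.001 dist 199.0 F [-0.13  0.08 -0.55] eef [0.4258 0.4185 0.2791] grip 0.0 open 40.1 q6 [ 0.58  0.44  1.09  0.    1.6  -1.13] t 27.525
```

View pics/wrist3.png

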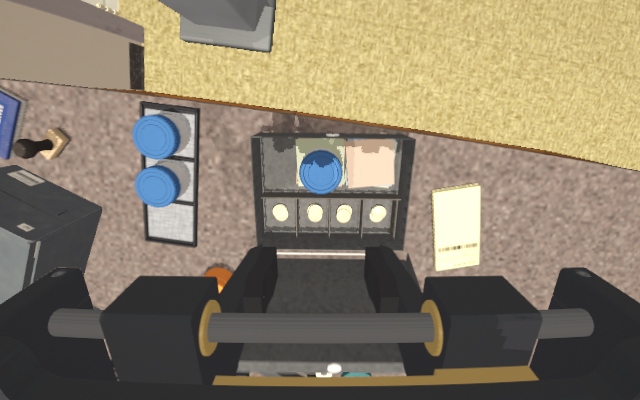

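The view shows the tin upright on the green notes at (320,170), both other tins in the tray and the lid still open. Now go over and behind the lid near its right end.

{"fn": "drive_tool", "kwargs": {"moves": [{"slide":[-40,-20,0],"roll":0,"fingers":0},{"slide":[-90,-45,0],"roll":0,"fingers":0},{"slide":[-140,-65,0],"roll":0,"fingers":0},{"slide":[-175,-71,0],"roll":0,"fingers":0},{"slide":[-188,-71,0],"roll":0,"fingers":0},{"slide":[-188,-71,0],"roll":0,"fingers":0},{"slide":[-188,-71,0],"roll":0,"fingers":0}]}}

```text
time: 28.4
eef_pos: [0.6201, 0.3738, 0.2725]
tool_rot: [-0.0, -0.07, 0.998, -0.0]
wrist_force: [-0.2, -0.0, 0.1]
opening: 0.001
grip_force: 0.0
```

```bash
python3 go.py .620 .374 .178 98
```

```text
slide [ 0.  0. 95.] roll 0.001 dist 95.0 F [-0.18 -0.05  0.07] eef [0.6201 0.3738 0.2725] grip 0.0 open 0.1 q6 [ 0.38  0.71  0.62  0.    1.81 -1.33] t 28.4
```

{"fn": "drive_tool", "kwargs": {"moves": [{"slide":[0,0,40],"roll":0,"fingers":0},{"slide":[0,0,75],"roll":0,"fingers":0},{"slide":[0,0,92],"roll":0,"fingers":0},{"slide":[0,0,92],"roll":0,"fingers":0},{"slide":[0,0,92],"roll":0,"fingers":0}]}}

```text
time: 29.02
eef_pos: [0.6207, 0.3739, 0.1823]
tool_rot: [0.001, -0.07, 0.998, 0.0]
wrist_force: [0.9, -0.3, -0.3]
opening: 0.007
grip_force: 0.0
```

{"fn": "drive_tool", "kwargs": {"moves": [{"slide":[12,0,0],"roll":0,"fingers":0},{"slide":[24,0,0],"roll":0,"fingers":0},{"slide":[36,0,0],"roll":0,"fingers":0},{"slide":[46,0,0],"roll":0,"fingers":0},{"slide":[56,0,0],"roll":0,"fingers":0},{"slide":[66,0,0],"roll":0,"fingers":0},{"slide":[74,0,0],"roll":0,"fingers":0},{"slide":[82,0,0],"roll":0,"fingers":0}]}}

```text
time: 30.02
eef_pos: [0.539, 0.3621, 0.1807]
tool_rot: [-0.0, -0.07, 0.998, -0.0]
wrist_force: [0.8, 0.1, 0.1]
opening: 0.008
grip_force: 0.1
```

```bash
python3 - <<'E'
from h import *
o=observe();print(o["wrist_force"],o["eef_pos"])
p,d=vision.read_camera("side");cv2.imwrite("pics/side4.png",cv2.resize(p[110:290,220:520,::-1],(750,450)))
E
```

```text
[0.79163394 0.14886904 0.13009563] [0.53899502 0.36208415 0.18067086]
```

View pics/side4.png

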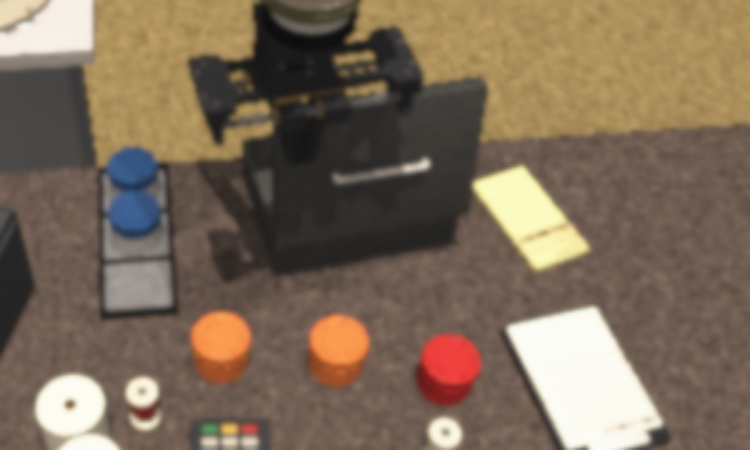

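The side view shows the lid about upright at (370,165) with the fingers behind it. Keep pulling.

{"fn": "drive_tool", "kwargs": {"moves": [{"slide":[10,0,0],"roll":0,"fingers":0},{"slide":[20,0,0],"roll":0,"fingers":0},{"slide":[30,0,0],"roll":0,"fingers":0},{"slide":[40,0,0],"roll":0,"fingers":0},{"slide":[50,0,0],"roll":0,"fingers":0},{"slide":[50,0,0],"roll":0,"fingers":0},{"slide":[50,0,-30],"roll":0,"fingers":0},{"slide":[50,0,-60],"roll":0,"fingers":0}]}}

```text
time: 31.08
eef_pos: [0.4902, 0.3551, 0.2414]
tool_rot: [-0.0, -0.07, 0.998, -0.0]
wrist_force: [0.6, 0.7, 0.4]
opening: 0.004
grip_force: 0.0
```

```bash
python3 - <<'E'
from h import *
o=observe();print(o["wrist_force"],o["eef_pos"])
p,d=vision.read_camera("side");cv2.imwrite("pics/side5.png",cv2.resize(p[110:290,220:520,::-1],(750,450)))
v,u=np.mgrid[0:400,0:640]
for c in("top","side","wrist"):
    m=vision.camera_model(c);p,d=vision.read_camera(c);P=unproj(c,u.astype(float),v.astype(float),d,m)[d>0]
    a=np.radians(8);L=(P[:,:2]-[.454,.4338])@np.array([[np.cos(a),-np.sin(a)],[np.sin(a),np.cos(a)]])*1000
    for x in(-60,-30,0,30,60):
        k=(abs(L[:,0]-x)<10)&(abs(L[:,1])<85)&(P[:,2]<.13)
        print(c,x,k.sum(),np.percentile(P[k,2],[5,50,95]).round(4) if k.any() else "")
E
```

```text
[0.62080458 0.74108928 0.40170102] [0.49021387 0.35513818 0.24137668]
top -60 348 [0.0663 0.0695 0.0729]
top -30 255 [0.0662 0.0696 0.073 ]
top 0 76 [0.0665 0.069  0.072 ]
top 30 54 [0.0663 0.0693 0.0729]
top 60 50 [0.0664 0.0692 0.0723]
side -60 322 [0.0659 0.0684 0.0704]
side -30 339 [0.066  0.0685 0.0707]
side 0 381 [0.0664 0.0687 0.0785]
side 30 452 [0.     0.0679 0.0706]
side 60 395 [0.0659 0.0685 0.0705]
wrist -60 3361 [0.0682 0.0694 0.0707]
wrist -30 3089 [0.0682 0.0695 0.0706]
wrist 0 2837 [0.0683 0.0696 0.0797]
wrist 30 2659 [0.0682 0.0693 0.0705]
wrist 60 2443 [0.0682 0.0694 0.0705]
```

View pics/side5.png

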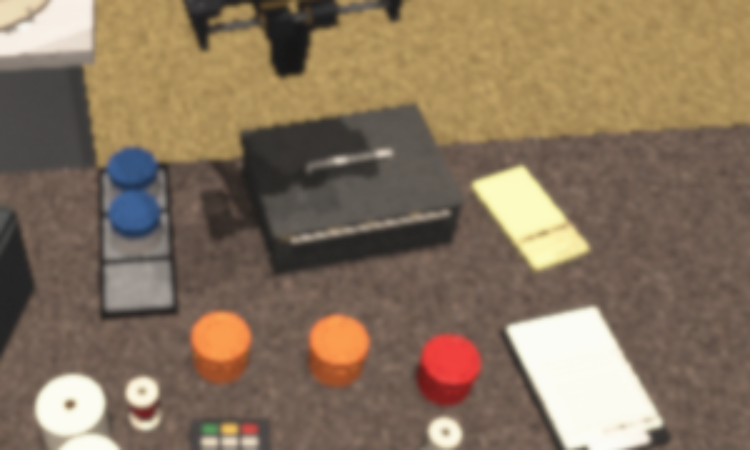

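The lid at (345,180) is level at 69 mm from front to back, so it is fully shut. Both empty tins stand in the tray, the bystanders are untouched and the arm is clear.

```bash
python3 -c "from bench import hand_in;print(hand_in())"
```

```text
the job is handed in; nothing more can be done
None
```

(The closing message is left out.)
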